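# Level the label press shelf with a spirit level, and keep it pressed

### The arm

A 6-joint arm with a two-finger parallel gripper is mounted at the origin on the work surface. World frame = base frame: x ahead of the robot, y to its left, z up, the work surface at z = 0. Lengths are in mm, angles in rad, forces in N, time in s.
With the tool pointing down it reaches from about 275 to 1000 mm from the base axis. Payload 8.4 kg.
Tool frame: the origin (TCP) lies midway between the tips of the shut fingers; the grasp point (between the pads) lies 19 mm behind it; z points along the fingers, y is the line along which they close (so a half turn about z gives the same grasp; the last joint's range is limited). The gripper opens to 85 mm and grips with 20 to 120 N. Pads are 22 mm wide; open, the fingers measure 114 mm over their backs; the gripper's body (76 mm by 85 mm) begins 54 mm behind the grasp point. The pads swing forward as they close: fully open they stand 13 mm farther back than shut.
Start: joints at [-1.14, 0.353, 1.633, -0, 1.155, -0.002], TCP at [262.133, -567.375, 231.281] pointing down, gripper open.
Joint ranges: [-2.63, 2.63], [-0.92, 2.1], [0.06, 2.66], [-1.3, 4.44], [0, 2.69], [-3.02, 3.02]. Speed limits (rad/s): [2.22, 2.22, 2.79, 3.14, 3.14, 3.14].

### API

Orientations are given as [roll, pitch, yaw] about the fixed x, y, z axes, in that order (R = Rz(yaw) Ry(pitch) Rx(roll)).
In Python, from rig import monitor, imaging, r gives the robot as it stands.
- The arm moves only by the tool drive_tool, never from a script. Its argument "plan" is a list of rows, each an object of numbers: "x", "y", "z": the shift along the tool's x, y, z in units of 50 mm (1.0 is 50 mm); "ax", "ay", "az": the turn, a rotation vector about the tool's x, y, z in units of 6 degrees (1.0 is 6 degrees); "hand": the finger opening in mm, from 0 to 85.4. In form: [{"x": .., "y": .., "z": .., "ax": .., "ay": .., "az": .., "hand": ..}, ...]. A call has 1 to 8 rows; each row is the pose to reach, as a shift and turn from the pose commanded when the call began, along the tool's axes at that moment; what a row does not reach only later rows make up. A row lasts 1/10 s, in which the tool goes at most 50 mm and 8.59 degrees, less where a joint would pass 70% of its speed; a pose out of reach is approached as far as the arm can. A call with a gripper value outside its range is refused whole. The fingers move at their own pace and stop on an object; "grip_force" is the grip in N (left out, the last holds). Time passes only in rows, so rows that repeat a pose let the fingers close. It gives the time, the measured TCP pose, the force, the opening and the grip force at its end, in the units of the state.
- monitor.sense(): the state, without advancing time (a new reading comes with each control period).
- imaging.grab_frame(name): name is "scene" or "top" or "wrist"; returns the picture (420x560x3 uint8, red, green, blue); there is no depth.
- imaging.camera_info(name): a dict with "mtx" (3x3 intrinsics, pixels), "R" (3x3) and "t" (3): a world point X has camera coordinates R X + t. Camera axes: x right, y down, z forward; pixel columns grow to the right and rows downward; lengths in mm; the calibration is good to about 2 mm. A picture is of the moment at which its call begins: read the wrist's pose just before it. camera_info takes no time and is no camera call; for the wrist camera it gives the pose at the moment of the call.
- r.sign_off(): hands the job in; it is judged then, once.
The state is a dict: "clock": time; "qpos": joint angles; "qvel": joint speeds; "joint_efforts": joint torques, N m; "eef_pos": TCP position; "tcp_rot": TCP orientation; "contact_force": force on the tool from outside, world axes, zero at the start; "wrist_torque": the same for the moment, N m; "opening": opening from 0.0 (shut) to 1.0 (fully open); "grasp_force": force on a finger pad.
Only numpy, scipy, OpenCV 4.12 (cv2) and the standard library are available. Lean on these libraries where they do the work, as an engineer would, in place of code of your own. Each camera call takes 0.05 s, during which the arm holds its last target. There are 200 camera calls.

### The job

Set the spirit level lengthwise on the middle of the label press's shelf and let go of it. Then turn the levelling foot by its bar handle until the bubble sits between the two lines while the level is pressed down and the shelf is fully seated on its foot (unpressed, springs float the shelf and the bubble misleads). Finish while still pressing the level down with the fingertips alone, with a push of 1 to 2 kg, shelf seated and bubble between the lines: do not let go.

Things in the scene. Friction and masses are not known exactly. Their poses are not given: they have to be found in the camera images.
- level_mid (a point): Spirit level: loose aluminium bar 30 mm wide (x) x 200 mm long (y) x 40 mm high (z), about 0.35 kg, standing upright on the bench. The point is its centre, half-way up; y runs along the bar, z up. The vial is an 18 x 88 mm yellow-green strip in the middle of the top face (strip along y) with two black lines across it; the 50 mm of flat top at either end is free for pressing.
- bubble (a joint): Position (m) of the pale bubble (16 mm long, 13 mm wide) along the level's y axis, 0 = mid-way between the two lines; within 5 mm of 0 the whole bubble is between the lines. It goes to the higher end: positive when the level's +y end is higher, 2.2 mm for each milliradian of tilt, end stops at +-34 mm. It takes about 1.5 s to settle.
- shelf_mid (a point): Centre of the top of the shelf's brown silicone pad (pad 112 mm in x, 242 mm in y, about 89 mm above the bench) on a cream label press without its head. y runs along the shelf: its +y end is hinged (hinge line 130 mm from this point), its -y end rests by a tongue on the levelling foot. The shelf tilts only about its x axis. The press stands fixed on the bench; position and yaw vary.
- shelf (a joint): Angle (rad) of the shelf above its seat on the foot: 0 = pressed fully down on the foot, 0.008 = floating up at its stop, where light springs hold it when nobody presses, also with the level on it. Floating raises the foot end by 8 milliradians (about 18 mm of bubble) compared with seated. Seating it takes about 5 N more than the level's weight at mid shelf, about 3 N at the level's end near the foot.
- foot (a joint): Angle (rad) of the levelling foot's handle; grows turning clockwise from above, range -1.0 to 2.6, stiff enough to stay where it is left. Each radian clockwise raises the shelf's foot end by 8 milliradians (about 18 mm of bubble). At the start the seated shelf has its foot end too low by an unknown amount, about 5 to 14 milliradians, so the foot must be turned clockwise by about 0.6 to 1.8 rad. The angle at which the shelf is true differs each time.
- foot_grip (a point): Point on the vertical axis of the levelling foot at the height to grip (about 110 mm above the bench), 200 mm to -y of the press's middle. The handle is an upright black bar 46 mm long (this point's x axis), 14 mm thick (y), reaching from 25 mm below this point to 15 mm above it, over a steel collar of 60 mm diameter. It turns about the vertical only, up to about 1.5 rad in one grasp.
- bowl: Bystander: dark red bowl 110 mm wide, 50 mm high; leave alone. Origin under its centre.
- roll: Bystander: roll of white labels 76 mm wide, 40 mm high; leave alone. Origin under its centre.
- printer: Bystander: small black printer 85 x 70 x 42 mm; leave alone. Origin under its centre.

How it is judged:
By the outcome, as a careful person would: the job done as asked, in the order asked, and still so for the second after the job is handed in, while the arm keeps its last pose, push and grip.
It also fails if it takes over 67 s, if anything falls off the work surface, if the arm or the gripper's body presses on something with over 40 N, if the wrist force passes 120 N, or if a joint passes its speed limit or range.

## Working session

There is one attempt and no reset: what is moved stays moved. The work goes in short steps, Python scripts to look and compute and a tool call to move; the robot and the scene stay as the last step left them, time stands still between calls to the robot, and variables do not carry over. Pictures are saved under pics/ and viewed, at most 10 in all, crops included, and the job is handed in when it is done.

Besides the shell and the picture viewer there is one more tool, called after ">>>" as a command line: name --argument value ..., lists and objects as JSON in quotes. drive_tool: Moves the arm, as the interface text tells. Its arguments: {"type":"object","properties":{"plan":{"type":"array","items":{"type":"object","properties":{"x":{"type":"number"},"y":{"type":"number"},"z":{"type":"number"},"ax":{"type":"number"},"ay":{"type":"number"},"az":{"type":"number"},"hand":{"type":"number"}}}},"grip_force":{"type":"number"}},"required":["plan"]}

```bash
mkdir -p pics
python3 - <<'E'
from rig import monitor, imaging, r
import cv2,numpy as np
print(monitor.sense())
a=[]
for n in ("scene","top"):
    im=imaging.grab_frame(n); a.append(im); c=imaging.camera_info(n); print(n,c)
    cv2.imwrite(f"pics/{n}0.png",im[:,:,::-1])
E
```

```text
{'clock': 0.0, 'qpos': array([-1.14042256e+00,  3.53632410e-01,  1.63413033e+00, -2.87848800e-05,
        1.15522520e+00, -2.37790086e-03]), 'qvel': array([-0.00148147, -0.00219604,  0.00059257, -0.00056521,  0.00041928,
       -0.00044617]), 'joint_efforts': array([ 9.67247724e-04, -6.05240107e+01, -3.42069697e+01,  3.90947400e-05,
        9.43251798e-03, -9.59070007e-06]), 'eef_pos': array([ 261.90992194, -566.9448404 ,  230.57315047]), 'tcp_rot': array([-3.14019731e+00,  2.30007239e-05,  4.32763322e-01]), 'contact_force': array([-0.02491632, -0.46961764,  0.20973037]), 'wrist_torque': array([-0.00802919,  0.04502053,  0.01233843]), 'grasp_force': 0.0, 'opening': 1.0053505451740306}
scene {'mtx': array([[435.10102687,   0.        , 277.66436029],
       [  0.        , 435.10102687, 205.25766217],
       [  0.        ,   0.        ,   1.        ]]), 'R': array([[-7.68328147e-01,  6.40055693e-01,  7.53488005e-04],
       [ 5.13400276e-01,  6.16992080e-01, -5.96440215e-01],
       [-3.82219852e-01, -4.57874965e-01, -8.02657151e-01]]), 't': array([ 408.20699387, -208.83377045, 1466.54170388])}
top {'mtx': array([[451.46788963,   0.        , 278.1823028 ],
       [  0.        , 451.46788963, 206.99681943],
       [  0.        ,   0.        ,   1.        ]]), 'R': array([[ 0.01980588, -0.99974608, -0.01074709],
       [-0.99432127, -0.01857197, -0.10478686],
       [ 0.10456066,  0.01276146, -0.99443663]]), 't': array([ -21.63619467,  550.09454003, 1151.94981165])}
```

View pics/scene0.png

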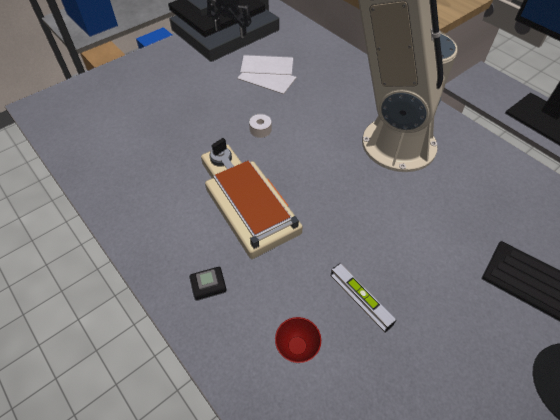

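View pics/top0.png

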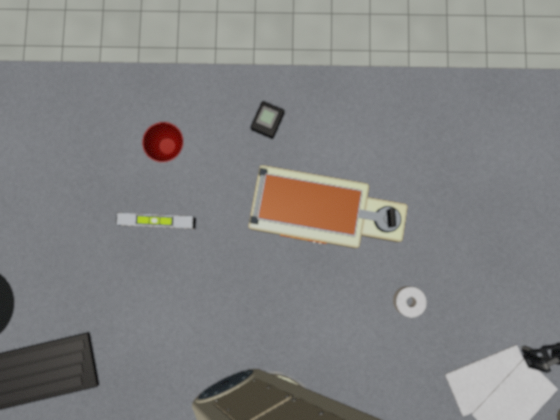

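The scene view shows the press with its foot at (220,150), the level at (363,295) and the bowl, printer and roll clear of both. In the top view the level is at (156,221), the brown pad at (310,206) and the foot handle at (391,217). Next I'll measure these.

```bash
cat > h.py <<'E'
import cv2,numpy as np
from rig import monitor, imaging, r
def ray(c,uv,z):
    R,t,K=c["R"],c["t"],c["mtx"]
    o=-R.T@t; d=R.T@np.linalg.solve(K,[uv[0],uv[1],1.]); return o+d*(z-o[2])/d[2]
def mask(im,lo,hi):
    return cv2.inRange(cv2.cvtColor(im,cv2.COLOR_RGB2HSV),np.array(lo),np.array(hi))
def big(m,roi=None):
    if roi: 
        k=np.zeros_like(m); k[roi[1]:roi[3],roi[0]:roi[2]]=255; m=m&k
    cs=cv2.findContours(m,cv2.RETR_EXTERNAL,cv2.CHAIN_APPROX_NONE)[0]
    return max(cs,key=cv2.contourArea)
def rect(c,cnt,z):
    p=np.array([ray(c,q,z)[:2] for q in cnt[:,0]],np.float32)
    (ce,s,a)=cv2.minAreaRect(p); b=cv2.boxPoints((ce,s,a))
    e1,e2=b[1]-b[0],b[2]-b[1]; L=e1 if np.linalg.norm(e1)>np.linalg.norm(e2) else e2
    if L[1]<0: L=-L
    return np.round(ce,1),np.round(sorted(s),1),round(float(np.arctan2(-L[0],L[1])),4) # yaw of long axis as y
E
python3 - <<'E'
from h import *
im=cv2.imread("pics/top0.png")[:,:,::-1].copy(); c=imaging.camera_info("top")
print("vial",rect(c,big(mask(im,(25,120,90),(50,255,255))),40))
print("pad",rect(c,big(mask(im,(3,150,60),(15,255,255)),(230,150,380,250)),89))
b=mask(im,(0,0,0),(179,255,50))
print("handle",rect(c,big(b,(375,200,405,232)),125))
print("levelbar",rect(c,big(mask(im,(0,0,140),(179,60,255)),(105,205,200,235)),40))
im=cv2.imread("pics/scene0.png")[:,:,::-1].copy(); c=imaging.camera_info("scene")
print("vial",rect(c,big(mask(im,(25,120,90),(50,255,255)),(320,250,400,340)),40))
print("pad",rect(c,big(mask(im,(3,150,60),(15,255,255)),(200,150,300,250)),89))
print(monitor.sense()["tcp_rot"],imaging.camera_info("wrist"))
E
```

```text
vial (array([510.1, 336.6]), array([17.2, 36.6]), -0.0914)
pad (array([553.4, -89.5]), array([103.2, 232.7]), -0.1588)
handle (array([ 520. , -282.2]), array([14.3, 36. ]), 1.5652)
levelbar (array([509.2, 309.8]), array([ 35.7, 196. ]), -0.0287)
vial (array([511.4, 309.9]), array([17.9, 88.5]), -0.0193)
pad (array([557. , -87.6]), array([107.2, 237. ]), -0.1558)
[-3.14034604e+00 -1.68151608e-06  4.32747275e-01] {'mtx': array([[377.23224744,   0.        , 272.83688997],
       [  0.        , 377.23224744, 217.36323409],
       [  0.        ,   0.        ,   1.        ]]), 'R': array([[ 0.41970359, -0.90765879, -0.00210298],
       [-0.85947648, -0.39816671,  0.32056739],
       [-0.29180315, -0.13273582, -0.94722338]]), 't': array([-624.42198507,  -42.70271847,  381.40989417])}
```

```bash
cat >> h.py <<'E'
def to(*T):
    s=monitor.sense(); p=s["eef_pos"]; y=s["tcp_rot"][2]
    X=np.array([np.cos(y),np.sin(y)]); Y=np.array([np.sin(y),-np.cos(y)])
    print("t",round(s["clock"],2),"pos",p.round(1),"yaw",round(y,4),"F",s["contact_force"].round(2))
    for (tx,ty,tz,tw) in T:
        d=np.array([tx,ty])-p[:2]; w=(tw-y+np.pi)%(2*np.pi)-np.pi
        print("x %.3f y %.3f z %.3f az %.3f"%(d@X/50,d@Y/50,(p[2]-tz)/50,-np.degrees(w)/6))
E
python3 -c "
from h import *
to((510,310,150,1.55))"
```

```text
t 0.1 pos [ 261.9 -567.   230.6] yaw 0.4327 F [ 0.13 -0.22 -0.17]
x 11.860 y -13.842 z 1.613 az -10.669
```

>>> drive_tool --plan '[{"x": 11.86,"y": -13.84,"z": 0.5,"az": -10.67,"hand": 85},{"x": 11.86,"y": -13.84,"z": 0.5,"az": -10.67,"hand": 85},{"x": 11.86,"y": -13.84,"z": 0.5,"az": -10.67,"hand": 85},{"x": 11.86,"y": -13.84,"z": 0.5,"az": -10.67,"hand": 85},{"x": 11.86,"y": -13.84,"z": 0.5,"az": -10.67,"hand": 85},{"x": 11.86,"y": -13.84,"z": 0.5,"az": -10.67,"hand": 85},{"x": 11.86,"y": -13.84,"z": 0.5,"az": -10.67,"hand": 85},{"x": 11.86,"y": -13.84,"z": 0.5,"az": -10.67,"hand": 85}]'

```text
invalid input
```

```bash
python3 -c "
from h import *
to((510,310,150,1.55))"
```

```text
t 0.1 pos [ 261.9 -567.   230.6] yaw 0.4327 F [ 0.13 -0.22 -0.17]
x 11.860 y -13.842 z 1.613 az -10.669
```

>>> drive_tool --plan '[{"x": 0.59,"y": -0.69,"z": 0,"ax": 0,"ay": 0,"az": -0.6,"hand": 85},{"x": 1.18,"y": -1.38,"z": 0,"ax": 0,"ay": 0,"az": -1.2,"hand": 85},{"x": 1.77,"y": -2.07,"z": 0,"ax": 0,"ay": 0,"az": -1.8,"hand": 85},{"x": 2.36,"y": -2.76,"z": 0,"ax": 0,"ay": 0,"az": -2.4,"hand": 85},{"x": 2.95,"y": -3.45,"z": 0,"ax": 0,"ay": 0,"az": -3,"hand": 85},{"x": 3.54,"y": -4.14,"z": 0,"ax": 0,"ay": 0,"az": -3.6,"hand": 85},{"x": 4.13,"y": -4.83,"z": 0,"ax": 0,"ay": 0,"az": -4.2,"hand": 85},{"x": 4.72,"y": -5.52,"z": 0,"ax": 0,"ay": 0,"az": -4.8,"hand": 85}]'

```text
clock: 0.9
eef_pos: [360.5, -216.0, 231.2]
tcp_rot: [-3.141, -0.0, 0.938]
contact_force: [1.1, 0.3, 0.7]
opening: 0.997
grasp_force: 0.0
```

```bash
python3 -c "
from h import *
to((510,310,150,1.55))"
```

```text
t 0.9 pos [ 360.5 -216.   231.2] yaw 0.9375 F [1.12 0.35 0.75]
x 10.250 y -3.816 z 1.623 az -5.849
```

>>> drive_tool --plan '[{"x": 7.3,"y": -2.7,"z": 0,"ax": 0,"ay": 0,"az": -5.85,"hand": 85},{"x": 7.3,"y": -2.7,"z": 0,"ax": 0,"ay": 0,"az": -5.85,"hand": 85},{"x": 7.3,"y": -2.7,"z": 0,"ax": 0,"ay": 0,"az": -5.85,"hand": 85},{"x": 7.3,"y": -2.7,"z": 0,"ax": 0,"ay": 0,"az": -5.85,"hand": 85},{"x": 7.3,"y": -2.7,"z": 0,"ax": 0,"ay": 0,"az": -5.85,"hand": 85},{"x": 7.3,"y": -2.7,"z": 0,"ax": 0,"ay": 0,"az": -5.85,"hand": 85},{"x": 7.3,"y": -2.7,"z": 0,"ax": 0,"ay": 0,"az": -5.85,"hand": 85},{"x": 7.3,"y": -2.7,"z": 0,"ax": 0,"ay": 0,"az": -5.85,"hand": 85}]'

```text
clock: 1.7
eef_pos: [468.7, 158.8, 231.2]
tcp_rot: [3.142, -0.0, 1.549]
contact_force: [0.9, -0.7, -0.4]
opening: 0.998
grasp_force: 0.0
```

```bash
python3 -c "
from h import *
to((510,310,150,1.55),(510,310,60,1.55))"
```

```text
t 1.7 pos [468.7 158.8 231.2] yaw 1.5493 F [ 0.94 -0.7  -0.39]
x 3.040 y 0.760 z 1.623 az -0.007
x 3.040 y 0.760 z 3.423 az -0.007
```

>>> drive_tool --plan '[{"x": 3.04,"y": 0.76,"z": 1.4,"ax": 0,"ay": 0,"az": 0,"hand": 85},{"x": 3.04,"y": 0.76,"z": 1.4,"ax": 0,"ay": 0,"az": 0,"hand": 85},{"x": 3.04,"y": 0.76,"z": 1.4,"ax": 0,"ay": 0,"az": 0,"hand": 85},{"x": 3.04,"y": 0.76,"z": 1.4,"ax": 0,"ay": 0,"az": 0,"hand": 85},{"x": 3.04,"y": 0.76,"z": 2.4,"ax": 0,"ay": 0,"az": 0,"hand": 85},{"x": 3.04,"y": 0.76,"z": 2.4,"ax": 0,"ay": 0,"az": 0,"hand": 85}]'

```text
clock: 2.3
eef_pos: [506.1, 305.7, 105.6]
tcp_rot: [-3.133, 0.005, 1.549]
contact_force: [-1.4, -1.2, 0.5]
opening: 0.995
grasp_force: 0.0
```

Run:
```python
from h import *
c=imaging.camera_info("wrist"); im=imaging.grab_frame("wrist"); cv2.imwrite("pics/w1.png",im[:,:,::-1])
m=mask(im,(25,120,90),(50,255,255)); m=cv2.morphologyEx(m,cv2.MORPH_CLOSE,np.ones((25,25)))
print("vial",rect(c,big(m),40))
to((510,310,10,1.55))
```

```text
vial (array([509.7, 308.5]), array([18.1, 88.2]), -0.0279)
t 2.35 pos [507.5 305.9 108.5] yaw 1.5487 F [ 0.39 -0.13 -0.54]
x 0.083 y 0.049 z 1.970 az -0.013
```

View pics/w1.png

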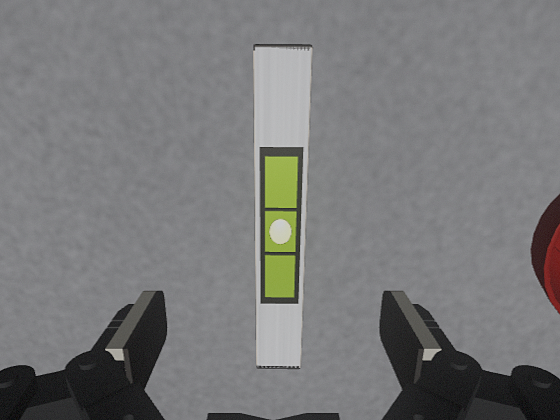

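The wrist view shows the level centred at (280,226) between the fingers, its lines at rows 209 and 254 and the bubble at (280,231), so the position is confirmed. I'll descend and grip.

>>> drive_tool --plan '[{"x": 0.05,"y": 0.05,"z": 1,"ax": 0,"ay": 0,"az": 0,"hand": 85},{"x": 0.05,"y": 0.05,"z": 1.97,"ax": 0,"ay": 0,"az": 0,"hand": 85},{"x": 0.05,"y": 0.05,"z": 1.97,"ax": 0,"ay": 0,"az": 0,"hand": 85},{"x": 0.05,"y": 0.05,"z": 1.97,"ax": 0,"ay": 0,"az": 0,"hand": 20},{"x": 0.05,"y": 0.05,"z": 1.97,"ax": 0,"ay": 0,"az": 0,"hand": 20},{"x": 0.05,"y": 0.05,"z": 1.97,"ax": 0,"ay": 0,"az": 0,"hand": 20},{"x": 0.05,"y": 0.05,"z": 1.97,"ax": 0,"ay": 0,"az": 0,"hand": 20},{"x": 0.05,"y": 0.05,"z": 1.97,"ax": 0,"ay": 0,"az": 0,"hand": 20}]' --grip_force 40

```text
clock: 3.15
eef_pos: [513.4, 310.2, 15.2]
tcp_rot: [3.14, -0.001, 1.548]
contact_force: [-3.8, -1.0, 12.9]
opening: 0.346
grasp_force: 40.3
```

>>> drive_tool --plan '[{"x": 0,"y": 0,"z": 0,"ax": 0,"ay": 0,"az": 0,"hand": 20},{"x": 0,"y": 0,"z": 0,"ax": 0,"ay": 0,"az": 0,"hand": 20},{"x": 0,"y": 0,"z": 0,"ax": 0,"ay": 0,"az": 0,"hand": 20},{"x": 0,"y": 0,"z": -0.3,"ax": 0,"ay": 0,"az": 0,"hand": 20},{"x": 0,"y": 0,"z": -1,"ax": 0,"ay": 0,"az": 0,"hand": 20},{"x": 0,"y": 0,"z": -2,"ax": 0,"ay": 0,"az": 0,"hand": 20},{"x": 0,"y": 0,"z": -3,"ax": 0,"ay": 0,"az": 0,"hand": 20},{"x": 0,"y": 0,"z": -3,"ax": 0,"ay": 0,"az": 0,"hand": 20}]'

```text
clock: 3.95
eef_pos: [516.3, 311.8, 171.2]
tcp_rot: [3.131, -0.007, 1.548]
contact_force: [0.8, -0.9, -3.1]
opening: 0.341
grasp_force: 41.1
```

Run:
```python
from h import *
c=imaging.camera_info("wrist"); im=imaging.grab_frame("wrist")
s=monitor.sense(); z=s["eef_pos"][2]
m=mask(im,(25,120,90),(50,255,255)); m=cv2.morphologyEx(m,cv2.MORPH_CLOSE,np.ones((25,25)))
print("vial",rect(c,big(m),z+30), s["opening"],s["grasp_force"])
to((555,-88.5,160,np.pi/2-.157))
```

```text
vial (array([515.8, 311.8]), array([18.4, 84.2]), -0.0226) 0.34425633809066475 41.12843155860901
t 4.0 pos [514.7 310.8 167.6] yaw 1.5481 F [-0.46 -0.87 -3.64]
x -7.967 y 0.986 z 0.153 az 1.283
```

>>> drive_tool --plan '[{"x": -0.5,"y": 0.06,"z": 0,"ax": 0,"ay": 0,"az": 0.08,"hand": 20},{"x": -1.4,"y": 0.17,"z": 0,"ax": 0,"ay": 0,"az": 0.23,"hand": 20},{"x": -2.3,"y": 0.28,"z": 0,"ax": 0,"ay": 0,"az": 0.37,"hand": 20},{"x": -3.2,"y": 0.39,"z": 0,"ax": 0,"ay": 0,"az": 0.52,"hand": 20},{"x": -4.1,"y": 0.5,"z": 0,"ax": 0,"ay": 0,"az": 0.67,"hand": 20},{"x": -5,"y": 0.61,"z": 0,"ax": 0,"ay": 0,"az": 0.81,"hand": 20},{"x": -5.9,"y": 0.73,"z": 0,"ax": 0,"ay": 0,"az": 0.96,"hand": 20},{"x": -6.6,"y": 0.82,"z": 0,"ax": 0,"ay": 0,"az": 1.1,"hand": 20}]'

```text
clock: 4.8
eef_pos: [544.7, -23.6, 161.6]
tcp_rot: [-3.139, 0.001, 1.432]
contact_force: [0.8, 0.3, -2.8]
opening: 0.345
grasp_force: 41.0
```

Run:
```python
from h import *
to((555,-88.5,120,np.pi/2-.157))
```

```text
t 4.8 pos [544.7 -23.6 161.6] yaw 1.4316 F [ 0.85  0.26 -2.81]
x -1.256 y 0.384 z 0.832 az 0.170
```

>>> drive_tool --plan '[{"x": -0.6,"y": 0.2,"z": 0.2,"ax": 0,"ay": 0,"az": 0.1,"hand": 20},{"x": -1.1,"y": 0.38,"z": 0.5,"ax": 0,"ay": 0,"az": 0.17,"hand": 20},{"x": -1.25,"y": 0.38,"z": 0.7,"ax": 0,"ay": 0,"az": 0.17,"hand": 20},{"x": -1.25,"y": 0.38,"z": 0.83,"ax": 0,"ay": 0,"az": 0.17,"hand": 20},{"x": -1.25,"y": 0.38,"z": 0.83,"ax": 0,"ay": 0,"az": 0.17,"hand": 20},{"x": -1.25,"y": 0.38,"z": 0.83,"ax": 0,"ay": 0,"az": 0.17,"hand": 20}]'

```text
clock: 5.4
eef_pos: [556.0, -84.7, 121.2]
tcp_rot: [-3.141, -0.0, 1.416]
contact_force: [0.2, 0.7, -3.2]
opening: 0.341
grasp_force: 40.9
```

Run:
```python
from h import *
to((555,-88.5,106,np.pi/2-.157))
im=imaging.grab_frame("scene"); cv2.imwrite("pics/s2.png",cv2.resize(im[110:270,160:340,::-1],None,fx=3,fy=3,interpolation=cv2.INTER_CUBIC))
```

```text
t 5.4 pos [556.  -84.7 121.2] yaw 1.4161 F [ 0.21  0.65 -3.21]
x -0.079 y -0.008 z 0.304 az 0.022
```

View pics/s2.png

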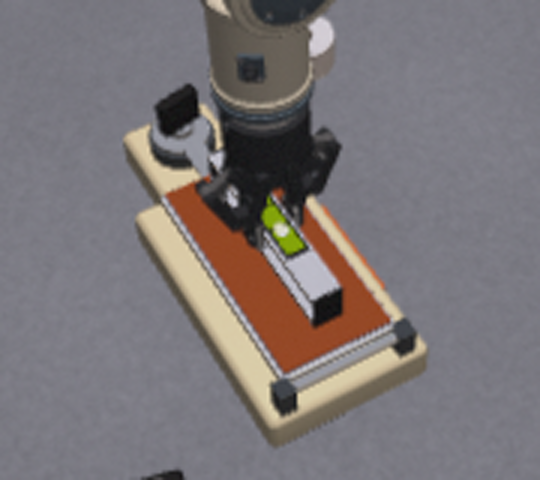

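The crop shows the held level over the middle of the brown pad and parallel to it, with the vial at about (285,228). Next I'll lower it until contact.

>>> drive_tool --plan '[{"x": -0.06,"y": 0,"z": 0.1,"ax": 0,"ay": 0,"az": 0,"hand": 20},{"x": -0.06,"y": 0,"z": 0.2,"ax": 0,"ay": 0,"az": 0,"hand": 20},{"x": -0.06,"y": 0,"z": 0.27,"ax": 0,"ay": 0,"az": 0,"hand": 20},{"x": -0.06,"y": 0,"z": 0.27,"ax": 0,"ay": 0,"az": 0,"hand": 20},{"x": -0.06,"y": 0,"z": 0.27,"ax": 0,"ay": 0,"az": 0,"hand": 20}]'

```text
clock: 5.95
eef_pos: [555.8, -88.7, 107.7]
tcp_rot: [-3.141, -0.0, 1.415]
contact_force: [-0.3, 0.6, -3.1]
opening: 0.343
grasp_force: 41.0
```

>>> drive_tool --plan '[{"x": 0,"y": 0,"z": 0.03,"ax": 0,"ay": 0,"az": 0,"hand": 20},{"x": 0,"y": 0,"z": 0.05,"ax": 0,"ay": 0,"az": 0,"hand": 20},{"x": 0,"y": 0,"z": 0.05,"ax": 0,"ay": 0,"az": 0,"hand": 20},{"x": 0,"y": 0,"z": 0.05,"ax": 0,"ay": 0,"az": 0,"hand": 20}]'

```text
clock: 6.35
eef_pos: [555.8, -88.8, 105.3]
tcp_rot: [3.142, -0.0, 1.415]
contact_force: [0.4, 1.0, -3.9]
opening: 0.345
grasp_force: 41.0
```

>>> drive_tool --plan '[{"x": 0,"y": 0,"z": 0.02,"ax": 0,"ay": 0,"az": 0,"hand": 20},{"x": 0,"y": 0,"z": 0.03,"ax": 0,"ay": 0,"az": 0,"hand": 20},{"x": 0,"y": 0,"z": 0.03,"ax": 0,"ay": 0,"az": 0,"hand": 20},{"x": 0,"y": 0,"z": 0.03,"ax": 0,"ay": 0,"az": 0,"hand": 20}]'

```text
clock: 6.75
eef_pos: [556.0, -88.8, 104.0]
tcp_rot: [3.141, 0.0, 1.415]
contact_force: [-0.6, -0.2, -0.7]
opening: 0.344
grasp_force: 41.5
```

>>> drive_tool --plan '[{"x": 0,"y": 0,"z": 0.015,"ax": 0,"ay": 0,"az": 0,"hand": 20},{"x": 0,"y": 0,"z": 0.015,"ax": 0,"ay": 0,"az": 0,"hand": 20},{"x": 0,"y": 0,"z": 0.015,"ax": 0,"ay": 0,"az": 0,"hand": 50},{"x": 0,"y": 0,"z": 0.015,"ax": 0,"ay": 0,"az": 0,"hand": 70},{"x": 0,"y": 0,"z": 0.015,"ax": 0,"ay": 0,"az": 0,"hand": 70},{"x": 0,"y": 0,"z": 0.015,"ax": 0,"ay": 0,"az": 0,"hand": 70},{"x": 0,"y": 0,"z": -0.6,"ax": 0,"ay": 0,"az": 0,"hand": 70},{"x": 0,"y": 0,"z": -1.5,"ax": 0,"ay": 0,"az": 0,"hand": 70}]'

```text
clock: 7.55
eef_pos: [553.9, -88.4, 177.2]
tcp_rot: [-3.136, -0.0, 1.415]
contact_force: [1.7, -0.5, -0.4]
opening: 0.819
grasp_force: 0.0
```

Run:
```python
from h import *
yw=np.pi/2-.157; ey=np.array([np.sin(.157),np.cos(.157)])
c=imaging.camera_info("wrist"); im=imaging.grab_frame("wrist"); cv2.imwrite("pics/w3.png",im[:,:,::-1])
m=mask(im,(25,120,90),(50,255,255)); m=cv2.morphologyEx(m,cv2.MORPH_CLOSE,np.ones((25,25)))
v=rect(c,big(m),129); print("vial",v)
print("pad",rect(c,big(mask(im,(3,150,60),(15,255,255))),89))
p=v[0]-75*ey; print(p); to((*p,160,yw),(*p,135,yw))
```

```text
vial (array([555.3, -90.9]), array([18.7, 88.5]), -0.1562)
pad (array([554.3, -89.5]), array([110.4, 238.8]), -0.1565)
[ 543.57331408 -164.97755961]
t 7.6 pos [558.6 -89.1 186. ] yaw 1.4151 F [ 2.89 -0.21  6.36]
x -1.545 y -0.061 z 0.521 az 0.012
x -1.545 y -0.061 z 1.021 az 0.012
```

View pics/w3.png

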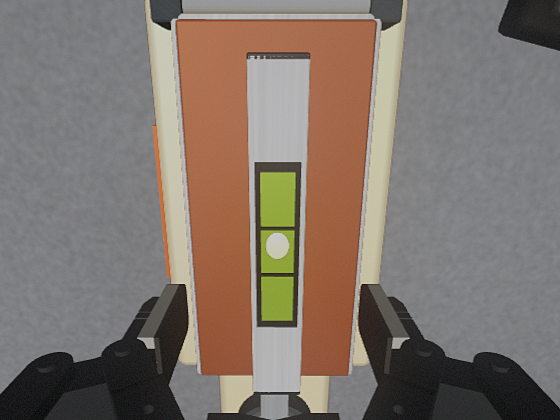

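The level sits centred on the pad, vial centre at (278,246), lines at rows 229 and 274, bubble at (278,245). I'll let the bubble settle and measure the floating tilt.

>>> drive_tool --plan '[{"x": 0,"y": 0,"z": 0,"ax": 0,"ay": 0,"az": 0,"hand": 70},{"x": 0,"y": 0,"z": 0,"ax": 0,"ay": 0,"az": 0,"hand": 70},{"x": 0,"y": 0,"z": 0,"ax": 0,"ay": 0,"az": 0,"hand": 70},{"x": 0,"y": 0,"z": 0,"ax": 0,"ay": 0,"az": 0,"hand": 70},{"x": 0,"y": 0,"z": 0,"ax": 0,"ay": 0,"az": 0,"hand": 70},{"x": 0,"y": 0,"z": 0,"ax": 0,"ay": 0,"az": 0,"hand": 70},{"x": 0,"y": 0,"z": 0,"ax": 0,"ay": 0,"az": 0,"hand": 70},{"x": 0,"y": 0,"z": 0,"ax": 0,"ay": 0,"az": 0,"hand": 70}]'

```text
clock: 8.4
eef_pos: [555.8, -88.8, 178.7]
tcp_rot: [-3.141, -0.0, 1.415]
contact_force: [-0.8, 0.4, 0.3]
opening: 0.818
grasp_force: 0.0
```

>>> drive_tool --plan '[{"x": 0,"y": 0,"z": 0,"ax": 0,"ay": 0,"az": 0,"hand": 70},{"x": 0,"y": 0,"z": 0,"ax": 0,"ay": 0,"az": 0,"hand": 70},{"x": 0,"y": 0,"z": 0,"ax": 0,"ay": 0,"az": 0,"hand": 70},{"x": 0,"y": 0,"z": 0,"ax": 0,"ay": 0,"az": 0,"hand": 70},{"x": 0,"y": 0,"z": 0,"ax": 0,"ay": 0,"az": 0,"hand": 70},{"x": 0,"y": 0,"z": 0,"ax": 0,"ay": 0,"az": 0,"hand": 70},{"x": 0,"y": 0,"z": 0,"ax": 0,"ay": 0,"az": 0,"hand": 70},{"x": 0,"y": 0,"z": 0,"ax": 0,"ay": 0,"az": 0,"hand": 70}]'

```text
clock: 9.2
eef_pos: [555.8, -88.7, 178.8]
tcp_rot: [-3.142, -0.0, 1.415]
contact_force: [-0.1, -0.2, 0.3]
opening: 0.821
grasp_force: 0.0
```

```bash
cat >> h.py <<'E'
def bubble(name=None):
    c=imaging.camera_info("wrist"); im=imaging.grab_frame("wrist")
    if name: cv2.imwrite(name,im[:,:,::-1])
    g=mask(im,(25,120,90),(50,255,255)); m=cv2.morphologyEx(g,cv2.MORPH_CLOSE,np.ones((25,25)))
    hull=np.zeros_like(m); cv2.drawContours(hull,[cv2.convexHull(big(m))],-1,255,-1)
    ce,s,a=rect(c,big(m),129); ey=np.array([-np.sin(a),np.cos(a)])
    w=mask(im,(0,0,130),(179,110,255))&cv2.erode(hull,np.ones((3,3)))
    b=big(w); pb=rect(c,b,129)
    print("vial",ce,s,a,"bubble",pb,"pos mm",round(float((pb[0]-ce)@ey),2))
E
python3 - <<'E'
from h import *
bubble()
yw=np.pi/2-.157; ey=np.array([np.sin(.157),np.cos(.157)])
f=np.array([555,-89])-200*ey; print(f)
to((*f,190,0))
E
```

```text
vial [555.3 -90.7] [18.7 88.3] -0.1562 bubble (array([555.8, -87.6]), array([13.3, 15.5]), -0.1553) pos mm 3.14
[ 523.72883754 -286.54015895]
t 9.25 pos [555.8 -88.8 178.8] yaw 1.415 F [ 0.    0.22 -0.66]
x -4.007 y -0.021 z -0.225 az 13.512
```

>>> drive_tool --plan '[{"x": -0.5,"y": 0,"z": -0.3,"ax": 0,"ay": 0,"az": 1,"hand": 50},{"x": -1,"y": 0,"z": -0.3,"ax": 0,"ay": 0,"az": 2,"hand": 50},{"x": -1.5,"y": 0,"z": -0.3,"ax": 0,"ay": 0,"az": 3,"hand": 50},{"x": -2,"y": 0,"z": -0.3,"ax": 0,"ay": 0,"az": 4,"hand": 50},{"x": -2.5,"y": 0,"z": -0.3,"ax": 0,"ay": 0,"az": 5,"hand": 50},{"x": -3,"y": 0,"z": -0.3,"ax": 0,"ay": 0,"az": 6,"hand": 50},{"x": -3.5,"y": 0,"z": -0.3,"ax": 0,"ay": 0,"az": 7,"hand": 50},{"x": -4,"y": 0,"z": -0.3,"ax": 0,"ay": 0,"az": 8,"hand": 50}]'

```text
clock: 10.05
eef_pos: [524.5, -287.3, 193.8]
tcp_rot: [-3.142, -0.0, 0.573]
contact_force: [0.9, 0.2, 0.1]
opening: 0.59
grasp_force: 0.0
```

>>> drive_tool --plan '[{"x": 0,"y": 0,"z": 0,"ax": 0,"ay": 0,"az": 1.3,"hand": 50},{"x": 0,"y": 0,"z": 0,"ax": 0,"ay": 0,"az": 2.6,"hand": 50},{"x": 0,"y": 0,"z": 0,"ax": 0,"ay": 0,"az": 4,"hand": 50},{"x": 0,"y": 0,"z": 0,"ax": 0,"ay": 0,"az": 5,"hand": 50},{"x": 0,"y": 0,"z": 0,"ax": 0,"ay": 0,"az": 5.5,"hand": 50},{"x": 0,"y": 0,"z": 0,"ax": 0,"ay": 0,"az": 5.5,"hand": 50}]'

```text
clock: 10.65
eef_pos: [524.8, -286.3, 193.7]
tcp_rot: [-3.142, 0.0, 0.001]
contact_force: [0.1, 0.4, -0.3]
opening: 0.581
grasp_force: 0.0
```

Run:
```python
from h import *
c=imaging.camera_info("wrist"); im=imaging.grab_frame("wrist"); cv2.imwrite("pics/w4.png",im[:,:,::-1])
to((523.7,-286.5,150,0))
K,R,t=c["mtx"],c["R"],c["t"]
q=K@(R@np.array([523.7,-286.5,125])+t); print(q[:2]/q[2])
```

```text
t 10.7 pos [ 524.8 -286.3  193.8] yaw 0.0027 F [-0.5  -0.69 -0.14]
x -0.022 y 0.004 z 0.875 az 0.026
[272.33033764 235.54199013]
```

View pics/w4.png

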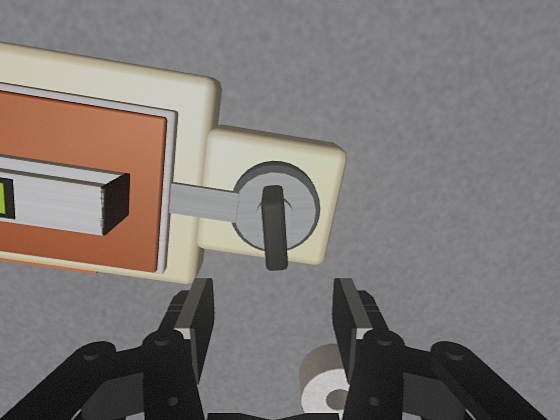

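The wrist view shows the handle from about (271,187) to (277,268), between the fingers and close to the predicted axis (272,235). I'll align slightly, descend and grip it.

>>> drive_tool --plan '[{"x": -0.02,"y": 0,"z": 0.8,"ax": 0,"ay": 0,"az": -0.5,"hand": 50},{"x": -0.02,"y": 0,"z": 1.5,"ax": 0,"ay": 0,"az": -0.5,"hand": 50},{"x": -0.02,"y": 0,"z": 2,"ax": 0,"ay": 0,"az": -0.5,"hand": 50},{"x": -0.02,"y": 0,"z": 2,"ax": 0,"ay": 0,"az": -0.5,"hand": 50},{"x": -0.02,"y": 0,"z": 2,"ax": 0,"ay": 0,"az": -0.5,"hand": 25},{"x": -0.02,"y": 0,"z": 2,"ax": 0,"ay": 0,"az": -0.5,"hand": 5},{"x": -0.02,"y": 0,"z": 2,"ax": 0,"ay": 0,"az": -0.5,"hand": 5},{"x": -0.02,"y": 0,"z": 2,"ax": 0,"ay": 0,"az": -0.5,"hand": 5}]' --grip_force 60

```text
clock: 11.5
eef_pos: [524.9, -287.2, 95.7]
tcp_rot: [3.14, -0.003, 0.054]
contact_force: [-1.3, -1.2, 6.2]
opening: 0.153
grasp_force: 60.1
```

>>> drive_tool --plan '[{"x": 0,"y": 0,"z": 0,"ax": 0,"ay": 0,"az": 0,"hand": 5},{"x": 0,"y": 0,"z": 0,"ax": 0,"ay": 0,"az": 0,"hand": 5},{"x": 0,"y": 0,"z": 0,"ax": 0,"ay": 0,"az": 0,"hand": 5}]'

```text
clock: 11.8
eef_pos: [524.9, -287.2, 95.7]
tcp_rot: [3.14, -0.003, 0.054]
contact_force: [-1.1, -1.5, 6.9]
opening: 0.155
grasp_force: 60.1
```

Run:
```python
from h import *
to((523.7,-286.5,93,0)); s=monitor.sense(); print(s["wrist_torque"],s["opening"],s["qpos"])
```

```text
t 11.8 pos [ 524.9 -287.2   95.7] yaw 0.0538 F [-1.08 -1.53  6.85]
x -0.024 y -0.015 z 0.054 az 0.514
[-0.11695666  0.14518625 -0.03664772] 0.15490864629914308 [-5.02987635e-01  4.67977703e-01  1.80124420e+00 -3.01031621e-04
  8.68963616e-01  1.01422128e+00]
```

>>> drive_tool --plan '[{"x": 0,"y": 0,"z": -0.03,"ax": 0,"ay": 0,"az": 0.5,"hand": 5},{"x": 0,"y": 0,"z": -0.03,"ax": 0,"ay": 0,"az": 1.3,"hand": 5},{"x": 0,"y": 0,"z": -0.03,"ax": 0,"ay": 0,"az": 2.2,"hand": 5},{"x": 0,"y": 0,"z": -0.03,"ax": 0,"ay": 0,"az": 3.1,"hand": 5},{"x": 0,"y": 0,"z": -0.03,"ax": 0,"ay": 0,"az": 4,"hand": 5},{"x": 0,"y": 0,"z": -0.03,"ax": 0,"ay": 0,"az": 4.9,"hand": 5},{"x": 0,"y": 0,"z": -0.03,"ax": 0,"ay": 0,"az": 5.6,"hand": 5},{"x": 0,"y": 0,"z": -0.03,"ax": 0,"ay": 0,"az": 6,"hand": 5}]'

```text
clock: 12.6
eef_pos: [524.6, -288.2, 95.8]
tcp_rot: [3.14, -0.004, -0.577]
contact_force: [2.3, -9.6, -7.2]
opening: 0.153
grasp_force: 60.2
```

>>> drive_tool --plan '[{"x": 0,"y": 0,"z": 0,"ax": 0,"ay": 0,"az": 0.7,"hand": 5},{"x": 0,"y": 0,"z": 0,"ax": 0,"ay": 0,"az": 1.5,"hand": 5},{"x": 0,"y": 0,"z": 0,"ax": 0,"ay": 0,"az": 2.4,"hand": 5},{"x": 0,"y": 0,"z": 0,"ax": 0,"ay": 0,"az": 3.3,"hand": 5},{"x": 0,"y": 0,"z": 0,"ax": 0,"ay": 0,"az": 4.2,"hand": 5},{"x": 0,"y": 0,"z": 0,"ax": 0,"ay": 0,"az": 4.9,"hand": 5},{"x": 0,"y": 0,"z": 0,"ax": 0,"ay": 0,"az": 5.2,"hand": 5},{"x": 0,"y": 0,"z": 0,"ax": 0,"ay": 0,"az": 5.2,"hand": 5}]'

```text
clock: 13.4
eef_pos: [523.9, -288.8, 95.8]
tcp_rot: [3.141, -0.004, -1.119]
contact_force: [-2.1, -12.6, -6.7]
opening: 0.155
grasp_force: 60.3
```

Run:
```python
from h import *
to((523.7,-286.5,93,0.054-1.18)); s=monitor.sense(); print(s["wrist_torque"],s["opening"],s["qpos"])
```

```text
t 13.4 pos [ 523.9 -288.8   95.8] yaw -1.1195 F [ -2.07 -12.58  -6.69]
x -0.043 y -0.016 z 0.056 az 0.062
[-2.11811944  0.28938354 -0.08000842] 0.15498595538752183 [-0.50455072  0.46785284  1.80112434 -0.00382356  0.86972006  2.18818841]
```

>>> drive_tool --plan '[{"x": 0,"y": 0,"z": 0,"ax": 0,"ay": 0,"az": 0,"hand": 45},{"x": 0,"y": 0,"z": 0,"ax": 0,"ay": 0,"az": 0,"hand": 45},{"x": 0,"y": 0,"z": 0,"ax": 0,"ay": 0,"az": 0,"hand": 45},{"x": 0,"y": 0,"z": 0,"ax": 0,"ay": 0,"az": 0,"hand": 45},{"x": 0,"y": 0,"z": -0.6,"ax": 0,"ay": 0,"az": 0,"hand": 45},{"x": 0,"y": 0,"z": -1.4,"ax": 0,"ay": 0,"az": 0,"hand": 45},{"x": 0,"y": 0,"z": -1.9,"ax": 0,"ay": 0,"az": -0.5,"hand": 45},{"x": 0,"y": 0,"z": -1.9,"ax": 0,"ay": 0,"az": -1.5,"hand": 45}]' --grip_force 20

```text
clock: 14.2
eef_pos: [526.0, -287.2, 194.7]
tcp_rot: [-3.138, -0.006, -0.959]
contact_force: [1.0, -0.0, -0.3]
opening: 0.529
grasp_force: 0.0
```

>>> drive_tool --plan '[{"x": 0,"y": 0,"z": 0,"ax": 0,"ay": 0,"az": -1.3,"hand": 0},{"x": 0,"y": 0,"z": 0,"ax": 0,"ay": 0,"az": -2.6,"hand": 0},{"x": 0,"y": 0,"z": 0,"ax": 0,"ay": 0,"az": -3.9,"hand": 0},{"x": 0,"y": 0,"z": 0,"ax": 0,"ay": 0,"az": -5.2,"hand": 0},{"x": 0,"y": 0,"z": 0,"ax": 0,"ay": 0,"az": -6.5,"hand": 0},{"x": 0,"y": 0,"z": 0,"ax": 0,"ay": 0,"az": -7.8,"hand": 0},{"x": 0,"y": 0,"z": 0,"ax": 0,"ay": 0,"az": -9.1,"hand": 0},{"x": 0,"y": 0,"z": 0,"ax": 0,"ay": 0,"az": -10.4,"hand": 0}]'

```text
clock: 15.0
eef_pos: [523.8, -286.1, 190.4]
tcp_rot: [-3.141, -0.0, 0.133]
contact_force: [-0.2, -0.3, -0.1]
opening: 0.005
grasp_force: 0.0
```

>>> drive_tool --plan '[{"x": 0,"y": 0,"z": 0,"ax": 0,"ay": 0,"az": -1.3,"hand": 0},{"x": 0,"y": 0,"z": 0,"ax": 0,"ay": 0,"az": -2.6,"hand": 0},{"x": 0,"y": 0,"z": 0,"ax": 0,"ay": 0,"az": -3.9,"hand": 0},{"x": 0,"y": 0,"z": 0,"ax": 0,"ay": 0,"az": -5.2,"hand": 0},{"x": 0,"y": 0,"z": 0,"ax": 0,"ay": 0,"az": -6.5,"hand": 0},{"x": 0,"y": 0,"z": 0,"ax": 0,"ay": 0,"az": -7.8,"hand": 0},{"x": 0,"y": 0,"z": 0,"ax": 0,"ay": 0,"az": -9.1,"hand": 0},{"x": 0,"y": 0,"z": 0,"ax": 0,"ay": 0,"az": -10.4,"hand": 0}]'

```text
clock: 15.8
eef_pos: [523.8, -286.1, 190.4]
tcp_rot: [3.142, -0.0, 1.222]
contact_force: [-0.3, 0.5, -0.7]
opening: 0.002
grasp_force: 0.0
```

Run:
```python
from h import *
to((543.6,-165,150,np.pi/2-.157)); print(monitor.sense()["opening"])
bubble()
```

```text
t 15.8 pos [ 523.8 -286.1  190.4] yaw 1.222 F [-0.28  0.49 -0.72]
x 2.411 y -0.456 z 0.808 az -1.832
0.0020246017975057763Traceback (most recent call last):
  File "<stdin>", line 3, in <module>
  File "h.py", line 30, in bubble
    hull=np.zeros_like(m); cv2.drawContours(hull,[cv2.convexHull(big(m))],-1,255,-1)
                                                                 ~~~^^^
  File "h.py", line 12, in big
    return max(cs,key=cv2.contourArea)
ValueError: max() iterable argument is empty
```

>>> drive_tool --plan '[{"x": 0.8,"y": -0.15,"z": 0,"ax": 0,"ay": 0,"az": -0.9,"hand": 0},{"x": 1.6,"y": -0.3,"z": 0,"ax": 0,"ay": 0,"az": -1.83,"hand": 0},{"x": 2.41,"y": -0.46,"z": 0.3,"ax": 0,"ay": 0,"az": -1.83,"hand": 0},{"x": 2.41,"y": -0.46,"z": 0.8,"ax": 0,"ay": 0,"az": -1.83,"hand": 0},{"x": 2.41,"y": -0.46,"z": 0.8,"ax": 0,"ay": 0,"az": -1.83,"hand": 0},{"x": 2.41,"y": -0.46,"z": 0.8,"ax": 0,"ay": 0,"az": -1.83,"hand": 0},{"x": 2.41,"y": -0.46,"z": 0.8,"ax": 0,"ay": 0,"az": -1.83,"hand": 0},{"x": 2.41,"y": -0.46,"z": 0.8,"ax": 0,"ay": 0,"az": -1.83,"hand": 0}]'

```text
clock: 16.65
eef_pos: [544.6, -166.3, 151.4]
tcp_rot: [3.14, 0.0, 1.406]
contact_force: [-0.2, 0.1, 0.1]
opening: -0.001
grasp_force: 0.0
```

Run:
```python
from h import *
bubble("pics/w5.png")
to((543.6,-165,133,np.pi/2-.157))
```

```text
vial [554.9 -93.2] [18.6 82.5] -0.159 bubble (array([ 552.5, -107.4]), array([13.1, 15.9]), -0.1645) pos mm -14.4
t 16.7 pos [ 544.5 -166.2  151.3] yaw 1.4063 F [-1.04 -0.33 -0.32]
x 0.020 y -0.022 z 0.365 az -0.072
```

View pics/w5.png

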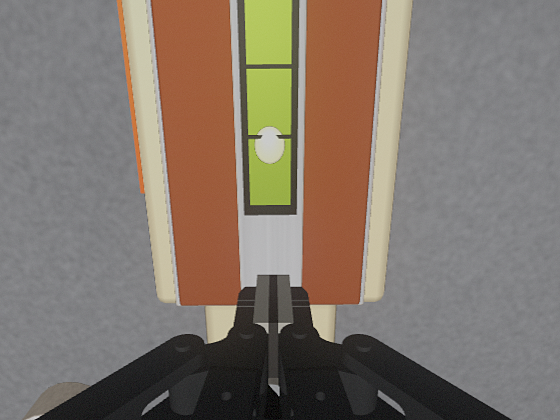

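The view shows shut fingertips over the level's free end, lines at rows 66 and 136, bubble at (269,146): about -17 mm floating, as predicted, so about 0 when seated. I'll press down in steps.

>>> drive_tool --plan '[{"x": 0.02,"y": -0.02,"z": 0.15,"ax": 0,"ay": 0,"az": -0.07,"hand": 0},{"x": 0.02,"y": -0.02,"z": 0.3,"ax": 0,"ay": 0,"az": -0.07,"hand": 0},{"x": 0.02,"y": -0.02,"z": 0.36,"ax": 0,"ay": 0,"az": -0.07,"hand": 0},{"x": 0.02,"y": -0.02,"z": 0.36,"ax": 0,"ay": 0,"az": -0.07,"hand": 0},{"x": 0.02,"y": -0.02,"z": 0.38,"ax": 0,"ay": 0,"az": -0.07,"hand": 0},{"x": 0.02,"y": -0.02,"z": 0.4,"ax": 0,"ay": 0,"az": -0.07,"hand": 0},{"x": 0.02,"y": -0.02,"z": 0.4,"ax": 0,"ay": 0,"az": -0.07,"hand": 0}]'

```text
clock: 17.4
eef_pos: [543.5, -164.3, 130.5]
tcp_rot: [3.141, 0.0, 1.415]
contact_force: [-0.6, 1.1, 2.6]
opening: 0.001
grasp_force: 1.3
```

Contact; the shelf still has up to ~1.6 mm to go to its seat.

>>> drive_tool --plan '[{"x": 0,"y": 0,"z": 0.02,"ax": 0,"ay": 0,"az": 0,"hand": 0},{"x": 0,"y": 0,"z": 0.03,"ax": 0,"ay": 0,"az": 0,"hand": 0},{"x": 0,"y": 0,"z": 0.03,"ax": 0,"ay": 0,"az": 0,"hand": 0},{"x": 0,"y": 0,"z": 0.03,"ax": 0,"ay": 0,"az": 0,"hand": 0}]'

```text
clock: 17.8
eef_pos: [543.4, -164.5, 129.0]
tcp_rot: [3.141, 0.0, 1.415]
contact_force: [-0.8, -2.9, 4.3]
opening: 0.002
grasp_force: 2.0
```

>>> drive_tool --plan '[{"x": 0,"y": 0,"z": 0.02,"ax": 0,"ay": 0,"az": 0,"hand": 0},{"x": 0,"y": 0,"z": 0.02,"ax": 0,"ay": 0,"az": 0,"hand": 0},{"x": 0,"y": 0,"z": 0.02,"ax": 0,"ay": 0,"az": 0,"hand": 0}]'

```text
clock: 18.1
eef_pos: [543.8, -164.6, 128.7]
tcp_rot: [3.14, 0.001, 1.415]
contact_force: [-1.9, -1.8, 11.3]
opening: -0.004
grasp_force: 5.3
```

>>> drive_tool --plan '[{"x": 0,"y": 0,"z": 0.007,"ax": 0,"ay": 0,"az": 0,"hand": 0},{"x": 0,"y": 0,"z": 0.007,"ax": 0,"ay": 0,"az": 0,"hand": 0},{"x": 0,"y": 0,"z": 0.007,"ax": 0,"ay": 0,"az": 0,"hand": 0},{"x": 0,"y": 0,"z": 0.007,"ax": 0,"ay": 0,"az": 0,"hand": 0},{"x": 0,"y": 0,"z": 0.007,"ax": 0,"ay": 0,"az": 0,"hand": 0},{"x": 0,"y": 0,"z": 0.007,"ax": 0,"ay": 0,"az": 0,"hand": 0},{"x": 0,"y": 0,"z": 0.007,"ax": 0,"ay": 0,"az": 0,"hand": 0},{"x": 0,"y": 0,"z": 0.007,"ax": 0,"ay": 0,"az": 0,"hand": 0}]'

```text
clock: 18.9
eef_pos: [544.0, -164.6, 128.6]
tcp_rot: [3.14, 0.001, 1.415]
contact_force: [-3.1, -3.2, 12.7]
opening: 0.003
grasp_force: 6.4
```

>>> drive_tool --plan '[{"x": 0,"y": 0,"z": 0,"ax": 0,"ay": 0,"az": 0,"hand": 0},{"x": 0,"y": 0,"z": 0,"ax": 0,"ay": 0,"az": 0,"hand": 0},{"x": 0,"y": 0,"z": 0,"ax": 0,"ay": 0,"az": 0,"hand": 0},{"x": 0,"y": 0,"z": 0,"ax": 0,"ay": 0,"az": 0,"hand": 0},{"x": 0,"y": 0,"z": 0,"ax": 0,"ay": 0,"az": 0,"hand": 0},{"x": 0,"y": 0,"z": 0,"ax": 0,"ay": 0,"az": 0,"hand": 0},{"x": 0,"y": 0,"z": 0,"ax": 0,"ay": 0,"az": 0,"hand": 0},{"x": 0,"y": 0,"z": 0,"ax": 0,"ay": 0,"az": 0,"hand": 0}]'

```text
clock: 19.7
eef_pos: [544.0, -164.6, 128.6]
tcp_rot: [3.14, 0.001, 1.415]
contact_force: [-2.2, -3.8, 12.9]
opening: 0.002
grasp_force: 6.4
```

>>> drive_tool --plan '[{"x": 0,"y": 0,"z": 0,"ax": 0,"ay": 0,"az": 0,"hand": 0},{"x": 0,"y": 0,"z": 0,"ax": 0,"ay": 0,"az": 0,"hand": 0},{"x": 0,"y": 0,"z": 0,"ax": 0,"ay": 0,"az": 0,"hand": 0},{"x": 0,"y": 0,"z": 0,"ax": 0,"ay": 0,"az": 0,"hand": 0},{"x": 0,"y": 0,"z": 0,"ax": 0,"ay": 0,"az": 0,"hand": 0},{"x": 0,"y": 0,"z": 0,"ax": 0,"ay": 0,"az": 0,"hand": 0},{"x": 0,"y": 0,"z": 0,"ax": 0,"ay": 0,"az": 0,"hand": 0},{"x": 0,"y": 0,"z": 0,"ax": 0,"ay": 0,"az": 0,"hand": 0}]'

```text
clock: 20.5
eef_pos: [543.9, -164.6, 128.6]
tcp_rot: [3.14, 0.001, 1.415]
contact_force: [-2.2, -2.9, 13.2]
opening: 0.001
grasp_force: 6.4
```

Run:
```python
from h import *
bubble("pics/w6.png")
to((543.6,-165,128,np.pi/2-.157))
a=cv2.imread("pics/w6.png")
s=imaging.grab_frame("scene")[110:250,150:330,::-1]
cv2.imwrite("pics/w6b.png",np.vstack([a[:320], cv2.resize(s,(360,280))[:, :].copy() if 0 else cv2.copyMakeBorder(cv2.resize(s,(360,280),interpolation=cv2.INTER_CUBIC),0,0,0,200,cv2.BORDER_CONSTANT)]))
```

```text
vial [555.1 -94.8] [18.6 79.4] -0.1559 bubble (array([556.2, -87.2]), array([13. , 15.9]), -0.1554) pos mm 7.68
t 20.55 pos [ 544.  -164.6  128.6] yaw 1.4152 F [-1.63 -2.6  13.37]
x -0.009 y -0.006 z 0.012 az 0.013
```

View pics/w6b.png

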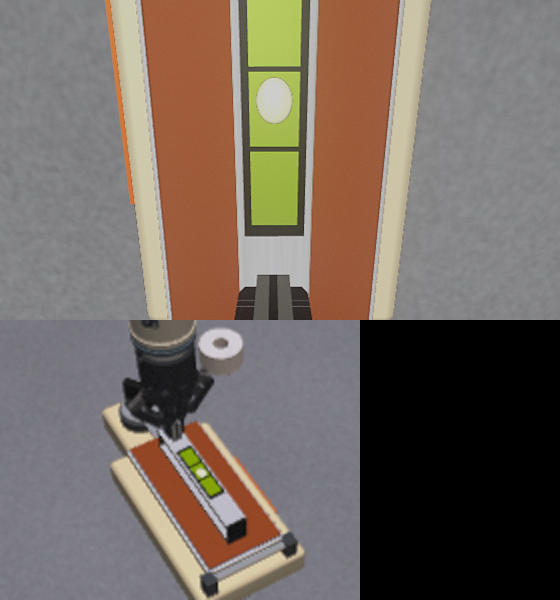

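The bubble at rows 77–124 lies between the lines at rows 69 and 149, about +3 mm from centre. The fingertips alone push with about 13 N, and the stiff response shows the shelf is seated. One more second will show whether it has settled.

>>> drive_tool --plan '[{"x": 0,"y": 0,"z": 0,"ax": 0,"ay": 0,"az": 0,"hand": 0},{"x": 0,"y": 0,"z": 0,"ax": 0,"ay": 0,"az": 0,"hand": 0},{"x": 0,"y": 0,"z": 0,"ax": 0,"ay": 0,"az": 0,"hand": 0},{"x": 0,"y": 0,"z": 0,"ax": 0,"ay": 0,"az": 0,"hand": 0},{"x": 0,"y": 0,"z": 0,"ax": 0,"ay": 0,"az": 0,"hand": 0},{"x": 0,"y": 0,"z": 0,"ax": 0,"ay": 0,"az": 0,"hand": 0},{"x": 0,"y": 0,"z": 0,"ax": 0,"ay": 0,"az": 0,"hand": 0},{"x": 0,"y": 0,"z": 0,"ax": 0,"ay": 0,"az": 0,"hand": 0}]'

```text
clock: 21.4
eef_pos: [544.0, -164.6, 128.6]
tcp_rot: [3.14, 0.001, 1.415]
contact_force: [-1.9, -3.1, 12.9]
opening: 0.001
grasp_force: 6.4
```

Run:
```python
from h import *
bubble("pics/w7.png")
im=cv2.imread("pics/w7.png"); col=im[40:180,254:258].mean((1,2)); 
print([i+40 for i in range(140) if col[i]<90])
c=imaging.camera_info("wrist")
im=im[:,:,::-1].copy(); w=mask(im,(0,0,130),(179,110,255)); w[:, :250]=0; w[:,300:]=0; w[:40]=0; w[150:]=0
x=cv2.boundingRect(big(w)); print(x)
for v in (69,149,x[1]+x[3]/2): print(ray(c,(274,v),129))
```

```text
vial [555.1 -94.8] [18.6 79.4] -0.1559 bubble (array([556.2, -87.2]), array([13. , 15.9]), -0.1554) pos mm 7.68
[67, 68, 69, 70, 147, 148, 149, 150]
(256, 77, 37, 47)
[557.86391068 -76.80039822 129.        ]
[ 553.55638268 -104.48766194  129.        ]
[556.23461203 -87.2729526  129.        ]
```

```bash
python3 -c "
from rig import r
print(r.sign_off())"
```

```text
the job is handed in; nothing more can be done
None
```

I handed the job in at about 21.5 s: the level is on mid-shelf, the foot is turned about 1.17 rad clockwise, and the shut fingertips hold the shelf seated at about 13 N with the bubble steady between the lines (about 3.4 mm off centre, limit 5 mm).

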